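# Free the gummed-up clamp knob and clamp the culture bottle

### The job

Clamp the green culture bottle in its holder: the orange knob is gummed up, so break it loose with a short firm clockwise twist (seen from above), then turn it on until the jaw presses the bottle snugly against the back stop, with a squeeze of about 12 newtons. The bottle is glass, so never squeeze it beyond about 18 newtons; let go of the knob when done, keep the bottle upright and leave the other things on the bench where they are.

Things in the scene. Friction and masses are not known exactly. Their poses are not given: they have to be found in the camera images.
- holder: Bottle holder fixed to the bench: plate 110 x 260 x 10 mm with a blue drive box 64 x 64 mm, top 98 mm above the bench. Origin on the bench under the knob's axis; +y points along the plate to the bottle and the grey V-shaped back stop. The stop is set anew within a span of 7 mm each time and is not measured: the bottle seats at some knob angle between 0.6 and 1.3 rad.
- knob_grip (a point): Middle of the orange bar of the clamp knob, on the vertical axis of the knob, 130 mm above the bench. The bar is 58 mm long (along this point's x), 16 mm thick (along its y, pinch it there), from 106 to 148 mm above the bench, over a black disc of 52 mm diameter. Its z is up.
- knob (a joint): Knob angle, rad: 0 at the start, grows clockwise seen from above, end of travel 2.3. Gummed up over the first 0.35 rad: about 0.6 N m breaks it loose, with a little lurch half-way; then an even 0.2 N m, and it stays where it is left. Each rad drives the jaw 10 mm towards the bottle. Each newton of squeeze adds 0.010 N m to the turning torque (12 N: 0.12 N m above running free).
- jaw_face (a point): Centre of the black rubber jaw face (44 mm wide, 36 mm high, 55 mm above the bench) on a spring of 8 N per mm, so that once the bottle is seated 0.1 rad of the knob adds about 7 N. It moves along the holder's +y. Its y points at the bottle.
- jaw: The rubber jaw that carries that face; its origin lies 10 mm behind the face. Pushing the loose bottle along before it seats takes 1 to 4 N (up to 0.04 N m at the knob). The knob's friction can hide in readings taken at standstill: watch how far the torque has risen over readings taken in the same way while it ran free.
- bottle_center (a point): Centre (55 mm above its foot) of the green culture bottle with white cap, 60 mm diameter, 110 mm high, about 0.35 kg, standing loose on the plate between jaw and back stop with a few mm of play.
- bottle: The same bottle; origin at the centre of its foot, z up.
- spare: Bystander: a second green culture bottle, 68 mm diameter, 125 mm high; origin at the centre of its foot.
- tray: Bystander: white open tray 100 x 140 x 30 mm; origin at the centre of its underside.
- beaker: Bystander: clear beaker, 64 mm diameter, 85 mm high; origin at the centre of its foot.
Not all that is in view belongs to the job. What is shaped like the bottle but black or yellow is not meant.

How it is judged:
By the outcome, as a careful person would: the job done as asked, in the order asked, and still so for the second after the job is handed in, with the robot touching nothing.
It also fails if it takes over 64 s, if anything falls off the work surface, if the arm or the gripper's body presses on something with over 40 N, if the wrist force passes 120 N, or if a joint passes its speed limit or range.

### The arm

A 6-joint arm with a two-finger parallel gripper is mounted at the origin on the work surface. World frame = base frame: x ahead of the robot, y to its left, z up, the work surface at z = 0. Lengths are in mm, angles in rad, forces in N, time in s.
With the tool pointing down it reaches from about 350 to 775 mm from the base axis. Payload 7.3 kg.
Tool frame: the origin (TCP) lies at the very end of the fingers, on their centre line; the grasp point (between the pads) lies 19 mm behind it; x points along the fingers, y is the direction in which the jaws open and shut, and the axes are right-handed (so a half turn about x gives the same grasp; the last joint's range is limited). The gripper opens to 92 mm and grips with 3 to 60 N. Pads are 19 mm wide; open, the fingers measure 130 mm over their backs; the gripper's body (75 mm by 190 mm) begins 47 mm behind the grasp point.
Start: joints at [1.182, 0.342, 1.524, -0, 1.275, -0.146], TCP at [126.205, 509.625, 226.741] pointing down, gripper open.
Joint ranges: [-2.53, 2.53], [-0.77, 2.02], [0.04, 2.7], [-1, 4.14], [0.28, 2.66], [-3.11, 3.11]. Speed limits (rad/s): [2.57, 2.57, 3.14, 3.14, 3.14, 3.14].

### API

Orientations are given as [roll, pitch, yaw] about the fixed x, y, z axes, in that order (R = Rz(yaw) Ry(pitch) Rx(roll)).
In Python, from plant import sensors, capture, bot gives the robot as it stands.
- The arm moves only by the shell command python3 -m crank 'ROWS' [OPENING]. ROWS is JSON, a list of rows, each an object of numbers: "dx", "dy", "dz": the shift along the tool's x, y, z in cm; "spin": the turn about the tool's x in rad. A call has 1 to 20 rows; each row is the pose to reach, as a shift and turn from the pose commanded when the call began, along the tool's axes at that moment; what a row does not reach only later rows make up. A row lasts 1/12 s, in which the tool goes at most 41.7 mm and 7.16 degrees, less where a joint would pass 70% of its speed; a pose out of reach is approached as far as the arm can. A call with a gripper value outside its range is refused whole. OPENING is the opening in per cent of the stroke, from 0 (shut) to 100 (fully open), set as the call begins (- or left out, the last holds). The fingers move at their own pace and stop on an object; the grip force is fixed at half the most. Time passes only in rows, so rows that repeat a pose let the fingers close. It gives the time, the measured TCP pose, the force and the opening at its end, in the units of the state.
- sensors.get_obs(): the state, without advancing time (a new reading comes with each control period).
- capture(name): name is "side" or "top" or "wrist"; returns a dict with "frame" (480x640x3 uint8, blue, green, red), "vfov" (degrees; the focal length in pixels is half the picture's height over the tangent of half this angle, whatever the lens; pixels are square), "cx", "cy" (the principal point, pixels), "view" (4x4, takes a point from world to camera coordinates); the wrist camera has in their place "mount" (4x4, takes a point from camera to tool coordinates, whose origin is the TCP and whose axes are the tool frame's). Camera axes: x right, y down, z forward; pixel columns grow to the right and rows downward; lengths in mm; the calibration is good to about 2 mm. The wrist camera is an equidistant fisheye: a pixel r from the principal point sees the ray r / f radians off the axis. A picture is of the moment at which its call begins: read the wrist's pose just before it. There is no depth.
- bot.close_job(): hands the job in, once; it reports no verdict.
The state is a dict: "time": time; "joint_positions": joint angles; "dq": joint speeds; "tau": joint torques, N m; "tool_pos": TCP position; "tcp_rot": TCP orientation; "contact_force": force on the tool from outside, world axes, zero at the start; "moment": the same for the moment, N m; "grip_width": finger opening in mm.
Only numpy, scipy, OpenCV 4.12 (cv2) and the standard library are available. Lean on these libraries where they do the work, as an engineer would, in place of code of your own. Each camera call takes 0.05 s, during which the arm holds its last target.

## Working session

There is one attempt and no reset: what is moved stays moved. The work goes in short steps, Python scripts to look and compute and a shell command to move; the robot and the scene stay as the last step left them, time stands still between calls to the robot, and variables do not carry over. Pictures are saved under pics/ and viewed, and the job is handed in when it is done.

```bash
ls; mkdir -p pics
python3 - <<'E'
from plant import sensors,capture,bot
import cv2,numpy as np
print(sensors.get_obs())
for n in ("side","top","wrist"):
    c=capture(n); cv2.imwrite(f"pics/{n}0.png",c["frame"]); print(n,{k:(np.round(v,4).tolist() if k!="frame" else 0) for k,v in c.items()})
E
```

```text
pics
{'time': 0.0, 'joint_positions': array([ 1.18201305e+00,  3.42708450e-01,  1.52502256e+00, -1.84738136e-05,
        1.27537433e+00, -1.45972784e-01]), 'dq': array([ 0.00087302, -0.00051355,  0.00051623, -0.00040066,  0.00108338,
       -0.00010716]), 'tau': array([ 1.63077697e-03, -4.31246138e+01, -2.44218957e+01,  7.19641708e-02,
        5.60781977e-02, -1.52619355e-04]), 'tool_pos': array([126.04209234, 509.22982451, 226.050426  ]), 'tcp_rot': array([-1.70509157,  1.56928353, -1.94789667]), 'contact_force': array([-0.41135433,  0.19237684, -0.00789864]), 'moment': array([-0.04749338, -0.0307171 , -0.03362583]), 'grip_width': 91.9802442381194}
side {'frame': 0, 'vfov': 53.0185, 'cx': 324.4072, 'cy': 240.9841, 'view': [[0.8653, -0.5012, -0.0078, -473.5453], [-0.3373, -0.5707, -0.7486, 238.1195], [0.3708, 0.6504, -0.6629, 846.752], [0.0, 0.0, 0.0, 1.0]]}
top {'frame': 0, 'vfov': 55.8826, 'cx': 322.4271, 'cy': 235.2487, 'view': [[-0.0036, -0.9998, 0.0196, -39.1934], [-0.9871, 0.0004, -0.1601, 551.133], [0.1601, -0.02, -0.9869, 806.2669], [0.0, 0.0, 0.0, 1.0]]}
wrist {'frame': 0, 'vfov': 65.7065, 'cx': 321.2835, 'cy': 235.2227, 'mount': [[-0.0007, -0.3052, 0.9523, -157.2236], [1.0, -0.0008, 0.0005, -0.7966], [0.0006, 0.9523, 0.3052, -84.0427], [0.0, 0.0, 0.0, 1.0]]}
```

View pics/side0.png

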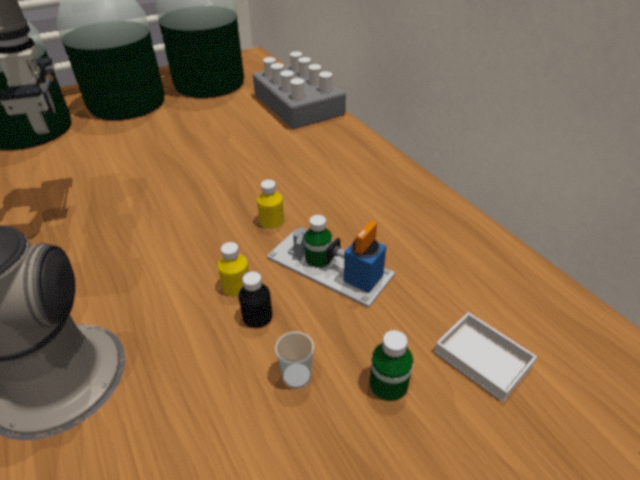

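View pics/top0.png

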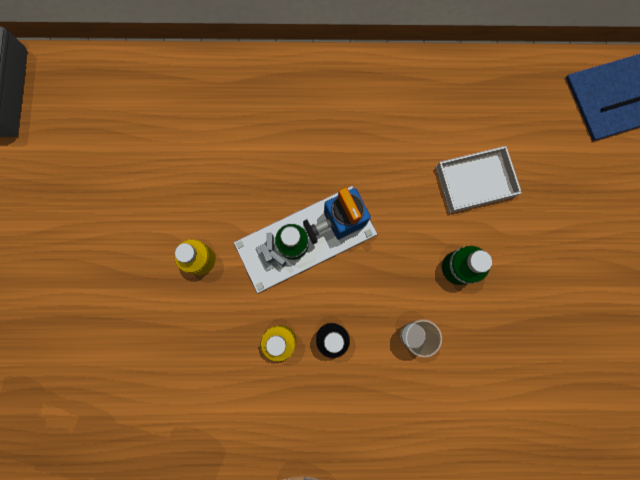

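View pics/wrist0.png

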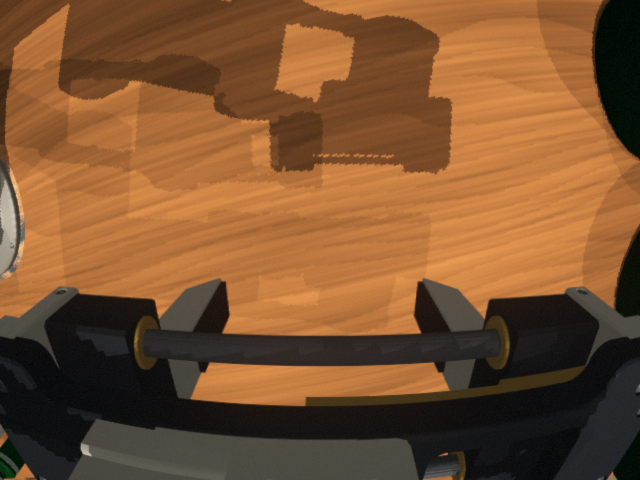

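The top view shows the holder plate with corners near (354,187), (235,242), (258,291) and (376,235). The orange bar is near (349,205) in the top view and (367,237) in the side view. The bottle cap is at (290,237) in the top view. Next I'll zoom in.

Run:
```python
import cv2,numpy as np
a=cv2.imread("pics/top0.png"); b=cv2.imread("pics/side0.png")
A=cv2.resize(a[180:300,225:385],None,fx=5,fy=5,interpolation=cv2.INTER_CUBIC);B=cv2.resize(b[210:310,260:400],None,fx=5,fy=5,interpolation=cv2.INTER_CUBIC)
cv2.imwrite("pics/ta.png",A);cv2.imwrite("pics/sb.png",B)
for n,i in(("top",a),("side",b)):
    h=cv2.cvtColor(i,cv2.COLOR_BGR2HSV); m=cv2.inRange(h,(8,215,130),(18,255,255))
    k,l,s,c=cv2.connectedComponentsWithStats(m)
    for j in range(1,k):
        if s[j,4]>60: print(n,s[j],c[j])
```

```text
top [339 187  22  33  99] [349.4040404  203.53535354]
side [359 221  17  19 119] [368.63865546 228.99159664]
```

View pics/ta.png

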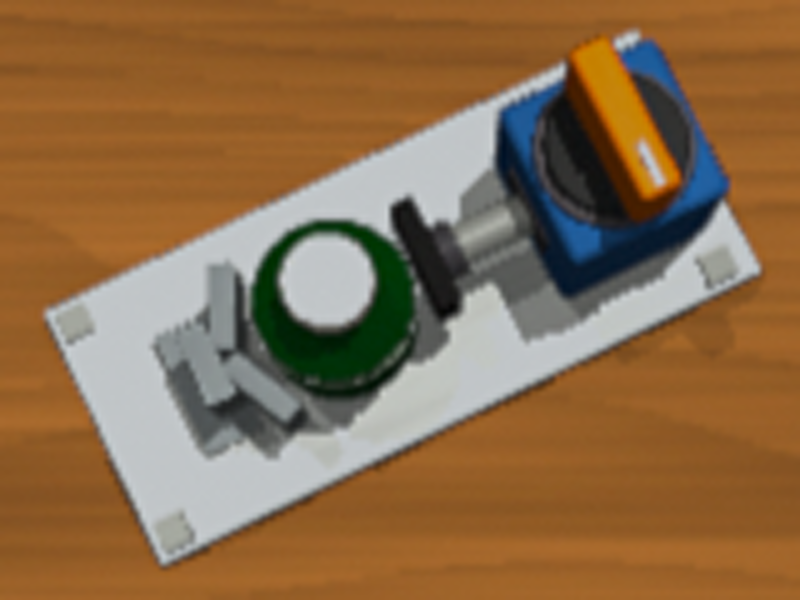

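View pics/sb.png

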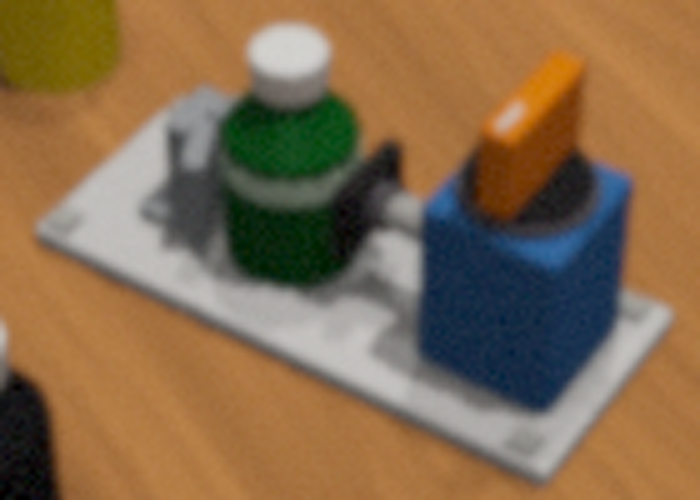

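```bash
cat > h.py <<'E'
import numpy as np
from plant import sensors,capture
def ray_z(c,u,v,z):
    f=240/np.tan(np.radians(c["vfov"])/2); V=np.array(c["view"]);R=V[:3,:3];o=-R.T@V[:3,3]
    d=R.T@np.array([(u-c["cx"])/f,(v-c["cy"])/f,1]); return o+d*(z-o[2])/d[2]
def proj(c,p):
    f=240/np.tan(np.radians(c["vfov"])/2);V=np.array(c["view"]);q=V[:3,:3]@p+V[:3,3];return q[:2]/q[2]*f+[c["cx"],c["cy"]]
E
python3 - <<'E'
from h import *
c=capture("top"); s=capture("side")
z=lambda u,v:(u/5+225-.4,v/5+180-.4)
P=[ray_z(c,*z(*p),10)[:2] for p in[(45,312),(163,565),(762,270),(635,30)]]
print(np.round(P,1))
P=np.array(P); far=(P[0]+P[1])/2; near=(P[2]+P[3])/2; d=far-near; print("plate",np.linalg.norm(d),np.linalg.norm(P[0]-P[1]),np.degrees(np.arctan2(d[1],d[0])), near,far)
a=ray_z(c,*z(589,46),148);b=ray_z(c,*z(657,187),148);m=(a+b)/2
print("bar top",a,b,m,np.linalg.norm(a-b),np.degrees(np.arctan2(*(a-b)[1::-1])))
zs=lambda u,v:(u/5+260-.4,v/5+210-.4)
a=ray_z(s,*zs(570,57),148);b=ray_z(s,*zs(496,128),148);print("side",a,b,(a+b)/2,np.linalg.norm(a-b),np.degrees(np.arctan2(*(a-b)[1::-1])))
print("side corners",[np.round(ray_z(s,*zs(*p),10)[:2]) for p in[(38,232),(545,470),(672,315)]])
o=sensors.get_obs()
from scipy.spatial.transform import Rotation as R
M=R.from_euler("xyz",o["tcp_rot"]).as_matrix();print(M.round(3),o["time"])
E
```

```text
[[ 543.5  132. ]
 [ 445.6   84.2]
 [ 559.9 -148.3]
 [ 657.1  -99.7]]
plate 258.56497792998283 108.91818559999902 116.16458125357033 [ 608.52198628 -123.97318732] [494.50747306 108.09692835]
bar top [613.3131771  -72.07165632 148.        ] [565.03194679 -94.19717881 148.        ] [589.17256194 -83.13441757 148.        ] 53.10947133662363 24.62025511008386
side [615.9200209  -73.34203676 148.        ] [568.38491827 -93.95065792 148.        ] [592.15246958 -83.64634734 148.        ] 51.810242697216566 23.438917668003686
side corners [array([449.,  81.]), array([ 564., -147.]), array([ 658., -102.])]
[[-0.     0.24   0.971]
 [-0.001  0.971 -0.24 ]
 [-1.    -0.001 -0.   ]] 0.25
```

The views agree that the knob axis is at about (590,-83). The bar lies at about 25° and the holder's +y at about 116°. I'll work out the transit to above the knob.

```bash
cat >> h.py <<'E'
from scipy.spatial.transform import Rotation as R
def to(x,y,z,yang):
    o=sensors.get_obs();M=R.from_euler("xyz",o["tcp_rot"]).as_matrix()
    d=M.T@(np.array([x,y,z])-o["tool_pos"])/10
    a=np.degrees(np.arctan2(M[1,1],M[0,1]));sp=(a-yang+180)%360-180
    print("d cm",d.round(2),"spin",np.radians(sp).round(3),"yang",a.round(2),"q",o["joint_positions"].round(3),"t",o["time"],o["tool_pos"].round(1))
def st():
    o=sensors.get_obs();M=R.from_euler("xyz",o["tcp_rot"]).as_matrix()
    print("t",round(o["time"],2),o["tool_pos"].round(2),"yang",np.degrees(np.arctan2(M[1,1],M[0,1])).round(2),"down",M[:,0].round(4),"F",o["contact_force"].round(2),"M",o["moment"].round(3),"w",round(o["grip_width"],2),"q6",o["joint_positions"][5].round(4),"tau6",o["tau"][5].round(3))
E
python3 -c "
from h import *
to(590,-83,226,115.5)"
```

```text
d cm [  0.07 -46.35  59.27] spin -0.688 yang 76.09 q [ 1.182  0.342  1.525 -0.     1.275 -0.146] t 0.25 [126.2 509.4 226.4]
```

```bash
python3 -m crank '[{"dy":-1,"dz":1.3,"spin":-0.02},{"dy":-3,"dz":3.8,"spin":-0.05},{"dy":-5,"dz":6.4,"spin":-0.08},{"dy":-7,"dz":9,"spin":-0.11},{"dy":-9,"dz":11.5,"spin":-0.14},{"dy":-11,"dz":14.1,"spin":-0.17},{"dy":-13,"dz":16.6,"spin":-0.2},{"dy":-15,"dz":19.2,"spin":-0.23},{"dy":-17,"dz":21.7,"spin":-0.26},{"dy":-19,"dz":24.3,"spin":-0.29},{"dy":-21,"dz":26.9,"spin":-0.32},{"dy":-23,"dz":29.4,"spin":-0.35},{"dy":-24,"dz":30.7,"spin":-0.37},{"dy":-24,"dz":30.7,"spin":-0.37}]' 55
python3 -c "
from h import *
to(590,-83,226,115.5)"
```

```text
d cm [  0.07 -46.35  59.27] spin -0.688 yang 76.09 q [ 1.182  0.342  1.525 -0.     1.275 -0.146] t 0.25 [126.2 509.4 226.4]invalid input at $[0]: expected keys dx, dy, dz, spin
```

```bash
python3 -m crank '[{"dx":0,"dy":-1,"dz":1.3,"spin":-0.02},{"dx":0,"dy":-3,"dz":3.8,"spin":-0.05},{"dx":0,"dy":-5,"dz":6.4,"spin":-0.08},{"dx":0,"dy":-7,"dz":9,"spin":-0.11},{"dx":0,"dy":-9,"dz":11.5,"spin":-0.14},{"dx":0,"dy":-11,"dz":14.1,"spin":-0.17},{"dx":0,"dy":-13,"dz":16.6,"spin":-0.2},{"dx":0,"dy":-15,"dz":19.2,"spin":-0.23},{"dx":0,"dy":-17,"dz":21.7,"spin":-0.26},{"dx":0,"dy":-19,"dz":24.3,"spin":-0.29},{"dx":0,"dy":-21,"dz":26.9,"spin":-0.32},{"dx":0,"dy":-23,"dz":29.4,"spin":-0.35},{"dx":0,"dy":-24,"dz":30.7,"spin":-0.37},{"dx":0,"dy":-24,"dz":30.7,"spin":-0.37}]' 55
python3 -c "
from h import *
to(590,-83,226,115.5)"
```

```text
time: 1.42
tool_pos: [368.3, 200.7, 226.7]
tcp_rot: [-0.767, 1.57, -0.643]
contact_force: [0.4, 0.8, -0.4]
grip_width: 50.2
d cm [  0.1  -30.9   18.48] spin -0.321 yang 97.12 q [ 3.160e-01  1.470e-01  1.788e+00 -1.000e-03  1.205e+00 -1.378e+00] t 1.4167 [368.3 200.7 226.7]
```

```bash
python3 -m crank '[{"dx":0,"dy":-1,"dz":0.6,"spin":-0.02},{"dx":0,"dy":-3,"dz":1.8,"spin":-0.05},{"dx":0,"dy":-5.5,"dz":3.3,"spin":-0.08},{"dx":0,"dy":-8,"dz":4.8,"spin":-0.11},{"dx":0,"dy":-10.5,"dz":6.3,"spin":-0.14},{"dx":0,"dy":-13,"dz":7.8,"spin":-0.17},{"dx":0,"dy":-15.5,"dz":9.3,"spin":-0.2},{"dx":0,"dy":-18,"dz":10.8,"spin":-0.23},{"dx":0,"dy":-20.5,"dz":12.3,"spin":-0.26},{"dx":0,"dy":-23,"dz":13.8,"spin":-0.28},{"dx":0,"dy":-25.5,"dz":15.3,"spin":-0.3},{"dx":0,"dy":-28,"dz":16.7,"spin":-0.31},{"dx":0,"dy":-30,"dz":17.9,"spin":-0.32},{"dx":0,"dy":-30.9,"dz":18.5,"spin":-0.32},{"dx":0,"dy":-30.9,"dz":18.5,"spin":-0.32}]'
python3 - <<'E'
from h import *
import cv2
to(590,-83,226,115.5)
c=capture("wrist");cv2.imwrite("pics/w1.png",c["frame"])
E
```

```text
time: 2.67
tool_pos: [590.0, -80.8, 225.9]
tcp_rot: [2.181, 1.57, 2.626]
contact_force: [-0.7, 0.6, -0.8]
grip_width: 50.9
d cm [-0.01 -0.2  -0.09] spin 0.0 yang 115.5 q [-0.265  0.474  1.321  0.     1.348 -2.281] t 2.6667 [590.  -80.8 225.9]
```

View pics/w1.png

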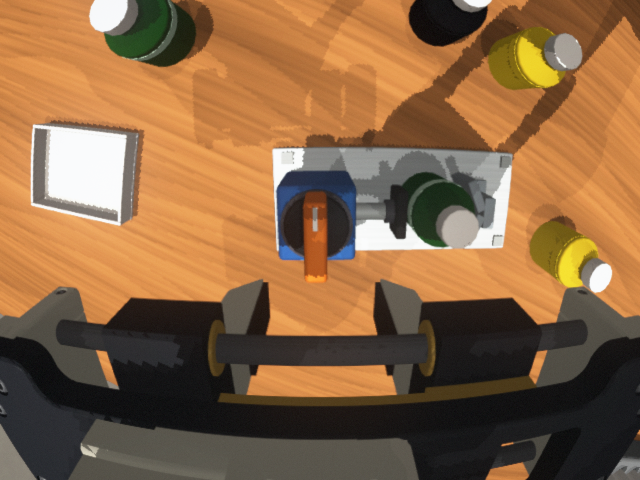

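Run:
```python
import cv2
a=cv2.imread("pics/w1.png");cv2.imwrite("pics/w1z.png",cv2.resize(a[165:295,265:365],None,fx=4.5,fy=4.5,interpolation=cv2.INTER_CUBIC))
```

```text
(no output)
```

View pics/w1z.png

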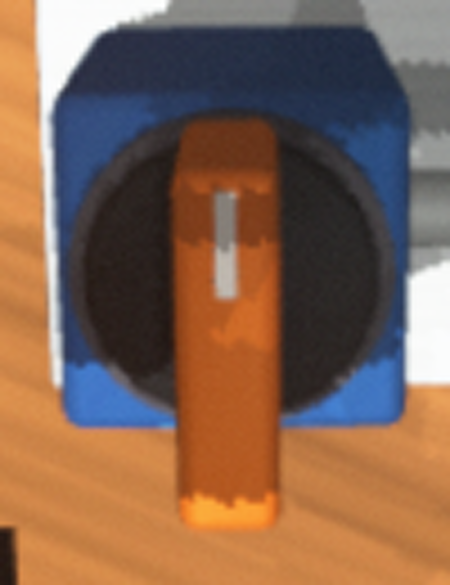

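Run:
```python
from h import *
import cv2
c=capture("wrist");o=sensors.get_obs();M=R.from_euler("xyz",o["tcp_rot"]).as_matrix();T=np.array(c["mount"])
f=240/np.tan(np.radians(c["vfov"])/2)
def ray(u,v,z):
    x,y=u-c["cx"],v-c["cy"];r=np.hypot(x,y);t=r/f
    d=np.array([np.sin(t)*x/r,np.sin(t)*y/r,np.cos(t)])
    p=M@T[:3,3]+o["tool_pos"];d=M@T[:3,:3]@d
    return (p+d*(z-p[2])/d[2])
def z(u,v):return u/4.5+265-.4,v/4.5+165-.4
a=ray(*z(227,187),148);b=ray(*z(231,525),148)
print(a,b,(a+b)/2,np.linalg.norm(a-b),np.degrees(np.arctan2(*(a-b)[1::-1])))
l=ray(*z(178,350),148);r=ray(*z(279,350),148);print(l,r,np.linalg.norm(l-r))
# plate corners z=10
P=[ray(*p,10) for p in[(274,149),(511,153),(503,247)]];print(np.round(P,1),np.degrees(np.arctan2(*(P[1]-P[0])[1::-1])))
```

```text
[564.469978  -94.6953968 148.       ] [612.63768793 -71.27036468 148.        ] [588.55383296 -82.98288074 148.        ] 53.56174389904621 -154.06531126973485
[590.12835463 -90.64058689 148.        ] [583.64016184 -77.06807672 148.        ] 15.043592589198129
[[ 558.8 -145.2   10. ]
 [ 445.6   83.5   10. ]
 [ 542.2  133.9   10. ]] 116.34606165698538
```

```bash
python3 -c "
from h import *
to(589.3,-83.1,112.5,116)"
```

```text
d cm [11.38 -0.43 -0.12] spin -0.007 yang 115.62 q [-2.630e-01  4.710e-01  1.324e+00  1.000e-03  1.348e+00 -2.281e+00] t 2.7667 [588.6 -78.8 226.3]
```

```bash
python3 -m crank '[{"dx":0,"dy":0,"dz":0,"spin":0},{"dx":0,"dy":0,"dz":0,"spin":0},{"dx":0,"dy":0,"dz":0,"spin":0}]'; python3 -c "
from h import *
to(589.3,-83.1,112.5,116);st()"
```

```text
time: 3.02
tool_pos: [588.8, -79.0, 227.1]
tcp_rot: [0.039, 1.57, 0.487]
contact_force: [-0.2, 0.2, -1.0]
grip_width: 50.2
d cm [11.46 -0.39 -0.14] spin -0.005 yang 115.69 q [-0.263  0.47   1.324  0.     1.348 -2.282] t 3.0167 [588.8 -79.  227.1]
t 3.02 [588.83 -79.05 227.14] yang 115.69 down [ 4.e-04  2.e-04 -1.e+00] F [-0.16  0.23 -1.04] M [ 0.006 -0.026  0.015] w 50.22 q6 -2.2817 tau6 0.008
```

```bash
cat >> h.py <<'E'
def wray(c,o,u,v,z):
    M=R.from_euler("xyz",o["tcp_rot"]).as_matrix();T=np.array(c["mount"])
    f=240/np.tan(np.radians(c["vfov"])/2)
    x,y=u-c["cx"],v-c["cy"];r=np.hypot(x,y);t=r/f
    d=np.array([np.sin(t)*x/r,np.sin(t)*y/r,np.cos(t)])
    p=M@T[:3,3]+o["tool_pos"];d=M@T[:3,:3]@d
    return (p+d*(z-p[2])/d[2])
E
python3 - <<'E'
from h import *
import cv2,pickle
o=sensors.get_obs();c=capture("wrist");a=c["frame"];pickle.dump((o,c),open("w2.pkl","wb"))
cv2.imwrite("pics/w2z.png",cv2.resize(a[165:295,265:365],None,fx=4.5,fy=4.5,interpolation=cv2.INTER_CUBIC))
E
```

```text
(no output)
```

View pics/w2z.png

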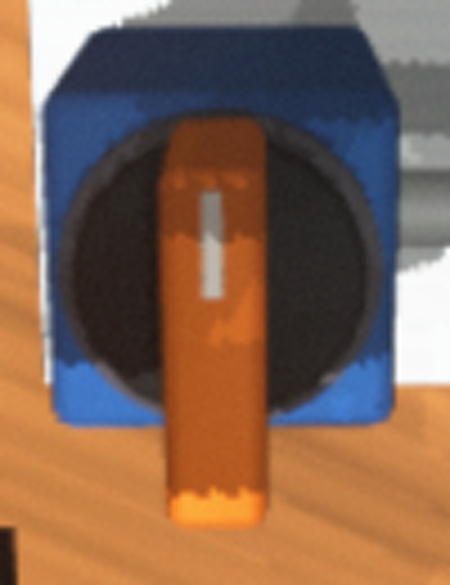

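Run:
```python
from h import *
import pickle
o,c=pickle.load(open("w2.pkl","rb"))
z=lambda u,v:(u/4.5+265-.4,v/4.5+165-.4)
a=wray(c,o,*z(214,180),148);b=wray(c,o,*z(218,525),148)
print(a,b,(a+b)/2,np.linalg.norm(a-b),np.degrees(np.arctan2(*(b-a)[1::-1])))
```

```text
[564.85527011 -97.06992308 148.        ] [614.18380232 -73.1725558  148.        ] [589.51953622 -85.12123944 148.        ] 54.812300197545014 25.848018398219228
```

```bash
python3 -c "
from h import *
to(590,-84,112.5,115.9)"
python3 -m crank '[{"dx":1,"dy":-0.1,"dz":-0.02,"spin":0},{"dx":3,"dy":-0.3,"dz":-0.05,"spin":0},{"dx":5,"dy":-0.5,"dz":-0.1,"spin":-0.005},{"dx":6.5,"dy":-0.5,"dz":-0.1,"spin":-0.005},{"dx":7.5,"dy":-0.5,"dz":-0.1,"spin":-0.005},{"dx":8,"dy":-0.5,"dz":-0.1,"spin":-0.005},{"dx":8,"dy":-0.5,"dz":-0.1,"spin":-0.005},{"dx":8,"dy":-0.5,"dz":-0.1,"spin":-0.005}]'
python3 - <<'E'
from h import *
import cv2
st();to(590,-84,112.5,115.9)
c=capture("wrist");cv2.imwrite("pics/w3.png",c["frame"])
E
```

```text
d cm [11.46 -0.47 -0.11] spin -0.004 yang 115.67 q [-0.263  0.47   1.323  0.     1.348 -2.282] t 3.0667 [588.9 -79.3 227.1]
time: 3.73
tool_pos: [590.8, -85.1, 147.1]
tcp_rot: [-0.547, 1.57, -0.095]
contact_force: [-0.0, -0.5, 0.8]
grip_width: 50.6
t 3.73 [590.75 -85.1  147.09] yang 115.92 down [ 7.e-04 -1.e-04 -1.e+00] F [-0.04 -0.54  0.79] M [ 0.057  0.028 -0.011] w 50.57 q6 -2.2946 tau6 0.001
d cm [ 3.46  0.13 -0.02] spin 0.0 yang 115.92 q [-0.271  0.541  1.433  0.     1.167 -2.295] t 3.7333 [590.8 -85.1 147.1]
```

View pics/w3.png

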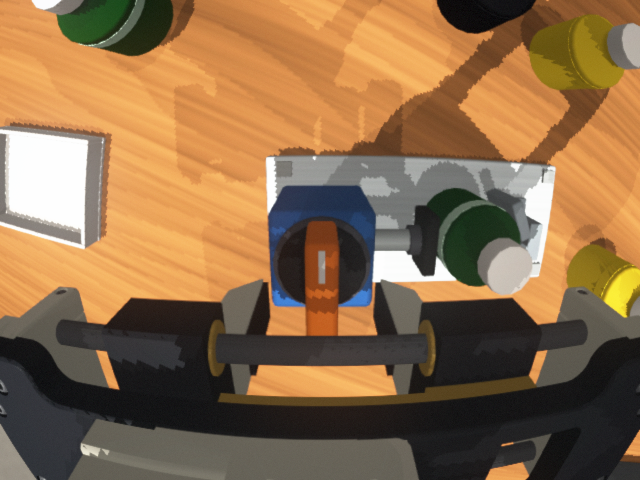

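The bar at column 322 is centred between the finger edges at 268 and 376, so I can descend.

```bash
python3 -m crank '[{"dx":0.5,"dy":0.05,"dz":0,"spin":0},{"dx":1.3,"dy":0.05,"dz":0,"spin":0},{"dx":2.1,"dy":0.05,"dz":0,"spin":0},{"dx":2.8,"dy":0.05,"dz":0,"spin":0},{"dx":3.2,"dy":0.05,"dz":0,"spin":0},{"dx":3.4,"dy":0.05,"dz":0,"spin":0},{"dx":3.4,"dy":0.05,"dz":0,"spin":0},{"dx":3.4,"dy":0.05,"dz":0,"spin":0}]'
python3 -c "
from h import *
st()"
python3 -m crank '[{"dx":0,"dy":0,"dz":0,"spin":0},{"dx":0,"dy":0,"dz":0,"spin":0},{"dx":0,"dy":0,"dz":0,"spin":0},{"dx":0,"dy":0,"dz":0,"spin":0},{"dx":0,"dy":0,"dz":0,"spin":0},{"dx":0,"dy":0,"dz":0,"spin":0},{"dx":0,"dy":0,"dz":0,"spin":0},{"dx":0,"dy":0,"dz":0,"spin":0}]' 0
python3 -c "
from h import *
st()"
```

```text
time: 4.45
tool_pos: [590.3, -84.7, 112.7]
tcp_rot: [0.164, 1.571, 0.616]
contact_force: [-0.9, -0.7, 0.5]
grip_width: 50.3
t 4.45 [590.35 -84.72 112.7 ] yang 115.91 down [ 1.e-04  1.e-04 -1.e+00] F [-0.85 -0.68  0.45] M [0.084 0.06  0.033] w 50.32 q6 -2.2941 tau6 0.0
time: 5.12
tool_pos: [590.5, -85.1, 112.8]
tcp_rot: [-1.183, 1.57, -0.731]
contact_force: [0.8, -1.8, 0.0]
grip_width: 16.0
t 5.12 [590.5  -85.08 112.83] yang 115.91 down [ 6.e-04 -6.e-04 -1.e+00] F [ 0.83 -1.82  0.02] M [-0.266 -0.049  0.137] w 16.0 q6 -2.2941 tau6 0.078
```

```bash
python3 -m crank '[{"dx":0,"dy":0,"dz":0,"spin":0.08},{"dx":0,"dy":0,"dz":0,"spin":0.18}]'
python3 -c "
from h import *
st()"
python3 -m crank '[{"dx":0,"dy":0,"dz":0,"spin":0.1},{"dx":0,"dy":0,"dz":0,"spin":0.2}]'
python3 -c "
from h import *
st()"
python3 -m crank '[{"dx":0,"dy":0,"dz":0,"spin":0.04},{"dx":0,"dy":0,"dz":0,"spin":0.04},{"dx":0,"dy":0,"dz":0,"spin":0.04}]'
python3 -c "
from h import *
st()"
```

```text
time: 5.28
tool_pos: [590.4, -85.0, 112.8]
tcp_rot: [-1.414, 1.57, -1.143]
contact_force: [1.1, -1.8, 0.9]
grip_width: 16.2
t 5.28 [590.42 -85.03 112.84] yang 105.49 down [ 4.e-04 -9.e-04 -1.e+00] F [ 1.14 -1.75  0.86] M [-0.413 -0.161  0.576] w 16.15 q6 -2.1118 tau6 -1.24
time: 5.45
tool_pos: [590.5, -84.9, 112.9]
tcp_rot: [-0.518, 1.57, -0.45]
contact_force: [0.5, -1.3, 0.3]
grip_width: 15.9
t 5.45 [590.51 -84.85 112.88] yang 93.87 down [ 7.e-04 -3.e-04 -1.e+00] F [ 0.47 -1.29  0.29] M [-0.194 -0.191  0.244] w 15.85 q6 -1.9094 tau6 -1.352
time: 5.7
tool_pos: [590.5, -84.8, 112.9]
tcp_rot: [-0.367, 1.57, -0.334]
contact_force: [0.3, -1.8, -0.0]
grip_width: 15.6
t 5.7 [590.46 -84.82 112.88] yang 91.93 down [ 6.e-04 -2.e-04 -1.e+00] F [ 0.3  -1.84 -0.03] M [-0.259 -0.182 -0.005] w 15.64 q6 -1.8755 tau6 0.147
```

The knob broke loose at a peak of about 0.58 N m, and it has turned about 0.42 rad. Next I'll creep at constant speed, reading the torque at every row to set a free-running baseline.

```bash
cat >> h.py <<'E'
def s():
    o=sensors.get_obs();M=R.from_euler("xyz",o["tcp_rot"]).as_matrix()
    a=np.radians(115.91-np.degrees(np.arctan2(M[1,1],M[0,1])))
    with open("log","a") as f: print(round(o["time"],2),"ang %.3f q6 %.4f Mz %.3f tau6 %.3f"%(a,o["joint_positions"][5],o["moment"][2],o["tau"][5]),"F",o["contact_force"].round(1),"w",round(o["grip_width"],2),file=f)
    print(open("log").read().splitlines()[-1])
E
cat > s.sh <<'E'
python3 -c "from h import *; s()"
E
python3 -m crank '[{"dx":0,"dy":0,"dz":0,"spin":0.02},{"dx":0,"dy":0,"dz":0,"spin":0.04}]' >/dev/null; sh s.sh
python3 -m crank '[{"dx":0,"dy":0,"dz":0,"spin":0.02}]'>/dev/null; sh s.sh
python3 -m crank '[{"dx":0,"dy":0,"dz":0,"spin":0.02}]'>/dev/null; sh s.sh
python3 -m crank '[{"dx":0,"dy":0,"dz":0,"spin":0.02}]'>/dev/null; sh s.sh
python3 -m crank '[{"dx":0,"dy":0,"dz":0,"spin":0.02}]'>/dev/null; sh s.sh
python3 -m crank '[{"dx":0,"dy":0,"dz":0,"spin":0.02}]'>/dev/null; sh s.sh
```

```text
5.87 ang 0.461 q6 -1.8332 Mz 0.240 tau6 -0.185 F [ 0.6 -1.5  0.8] w 15.72
5.95 ang 0.481 q6 -1.8126 Mz 0.240 tau6 -0.122 F [ 1.7 -2.1  1.1] w 15.99
6.03 ang 0.502 q6 -1.7924 Mz 0.207 tau6 -0.107 F [ 1.  -2.8  0.8] w 16.1
6.12 ang 0.522 q6 -1.7722 Mz 0.222 tau6 -0.103 F [ 1.4 -1.4  1.2] w 16.39
6.2 ang 0.542 q6 -1.7522 Mz 0.268 tau6 -0.101 F [ 1.1 -3.   0.8] w 15.95
6.28 ang 0.562 q6 -1.7321 Mz 0.204 tau6 -0.100 F [ 2.2 -2.9  1.3] w 16.02
```

```bash
python3 -m crank '[{"dx":0,"dy":0,"dz":0,"spin":0.02}]'>/dev/null; sh s.sh
python3 -m crank '[{"dx":0,"dy":0,"dz":0,"spin":0.02}]'>/dev/null; sh s.sh
python3 -m crank '[{"dx":0,"dy":0,"dz":0,"spin":0.02}]'>/dev/null; sh s.sh
python3 -m crank '[{"dx":0,"dy":0,"dz":0,"spin":0.02}]'>/dev/null; sh s.sh
```

```text
6.37 ang 0.582 q6 -1.7121 Mz 0.228 tau6 -0.100 F [ 3.  -2.6  0.7] w 15.68
6.45 ang 0.602 q6 -1.6920 Mz 0.270 tau6 -0.099 F [ 2.6 -2.   2.1] w 16.01
6.53 ang 0.622 q6 -1.6721 Mz 0.255 tau6 -0.099 F [ 2.4 -3.1  2.2] w 16.01
6.62 ang 0.642 q6 -1.6521 Mz 0.168 tau6 -0.099 F [ 2.1 -2.2  1.1] w 15.88
```

```bash
python3 -m crank '[{"dx":0,"dy":0,"dz":0,"spin":0.02}]'>/dev/null; sh s.sh
python3 -m crank '[{"dx":0,"dy":0,"dz":0,"spin":0.02}]'>/dev/null; sh s.sh
python3 -m crank '[{"dx":0,"dy":0,"dz":0,"spin":0.02}]'>/dev/null; sh s.sh
```

```text
6.7 ang 0.662 q6 -1.6321 Mz 0.246 tau6 -0.099 F [ 2.6 -2.8  2.2] w 16.17
6.78 ang 0.682 q6 -1.6120 Mz 0.240 tau6 -0.098 F [ 2.2 -2.3  1.8] w 16.08
6.87 ang 0.702 q6 -1.5920 Mz 0.183 tau6 -0.098 F [ 3.6 -1.8  2. ] w 16.14
```

```bash
python3 -m crank '[{"dx":0,"dy":0,"dz":0,"spin":0.02}]'>/dev/null; sh s.sh
python3 -m crank '[{"dx":0,"dy":0,"dz":0,"spin":0.02}]'>/dev/null; sh s.sh
python3 -m crank '[{"dx":0,"dy":0,"dz":0,"spin":0.02}]'>/dev/null; sh s.sh
python3 -m crank '[{"dx":0,"dy":0,"dz":0,"spin":0.02}]'>/dev/null; sh s.sh
```

```text
6.95 ang 0.722 q6 -1.5721 Mz 0.214 tau6 -0.098 F [ 3.4 -2.6  2.4] w 15.93
7.03 ang 0.742 q6 -1.5521 Mz 0.251 tau6 -0.098 F [ 3.6 -0.7  2.6] w 16.1
7.12 ang 0.762 q6 -1.5320 Mz 0.210 tau6 -0.098 F [ 2.2 -2.4  2.1] w 16.22
7.2 ang 0.782 q6 -1.5121 Mz 0.221 tau6 -0.098 F [ 3.  -1.7  2.7] w 15.51
```

```bash
python3 -m crank '[{"dx":0,"dy":0,"dz":0,"spin":0.02}]'>/dev/null; sh s.sh
python3 -m crank '[{"dx":0,"dy":0,"dz":0,"spin":0.02}]'>/dev/null; sh s.sh
python3 -m crank '[{"dx":0,"dy":0,"dz":0,"spin":0.02}]'>/dev/null; sh s.sh
python3 -m crank '[{"dx":0,"dy":0,"dz":0,"spin":0.02}]'>/dev/null; sh s.sh
```

```text
7.28 ang 0.802 q6 -1.4921 Mz 0.230 tau6 -0.098 F [ 3.1 -2.   3.1] w 16.04
7.37 ang 0.822 q6 -1.4721 Mz 0.249 tau6 -0.097 F [ 3.1 -1.5  2.9] w 15.97
7.45 ang 0.842 q6 -1.4521 Mz 0.229 tau6 -0.097 F [ 4.  -0.7  3.1] w 15.85
7.53 ang 0.862 q6 -1.4320 Mz 0.200 tau6 -0.097 F [ 3.4 -1.   2.3] w 15.84
```

```bash
python3 -m crank '[{"dx":0,"dy":0,"dz":0,"spin":0.02}]'>/dev/null; sh s.sh
python3 -m crank '[{"dx":0,"dy":0,"dz":0,"spin":0.02}]'>/dev/null; sh s.sh
python3 -m crank '[{"dx":0,"dy":0,"dz":0,"spin":0.02}]'>/dev/null; sh s.sh
python3 -m crank '[{"dx":0,"dy":0,"dz":0,"spin":0.02}]'>/dev/null; sh s.sh
```

```text
7.62 ang 0.882 q6 -1.4121 Mz 0.242 tau6 -0.097 F [ 3.6 -1.7  3. ] w 16.01
7.7 ang 0.902 q6 -1.3920 Mz 0.150 tau6 -0.097 F [ 4.5 -0.6  3.3] w 16.17
7.78 ang 0.922 q6 -1.3720 Mz 0.189 tau6 -0.096 F [ 4.4 -0.9  2.8] w 16.13
7.87 ang 0.942 q6 -1.3520 Mz 0.205 tau6 -0.096 F [ 4.6 -0.7  3.2] w 16.06
```

```bash
python3 -m crank '[{"dx":0,"dy":0,"dz":0,"spin":0.02}]'>/dev/null; sh s.sh
python3 -m crank '[{"dx":0,"dy":0,"dz":0,"spin":0.02}]'>/dev/null; sh s.sh
python3 -m crank '[{"dx":0,"dy":0,"dz":0,"spin":0.02}]'>/dev/null; sh s.sh
python3 -m crank '[{"dx":0,"dy":0,"dz":0,"spin":0.02}]'>/dev/null; sh s.sh
```

```text
7.95 ang 0.962 q6 -1.3320 Mz 0.220 tau6 -0.091 F [ 4.9 -0.6  3.4] w 15.67
8.03 ang 0.982 q6 -1.3121 Mz 0.235 tau6 -0.078 F [ 5.4 -0.3  3.2] w 15.91
8.12 ang 1.002 q6 -1.2921 Mz 0.235 tau6 -0.066 F [ 6.3 -0.2  3.9] w 15.75
8.2 ang 1.022 q6 -1.2721 Mz 0.261 tau6 -0.053 F [ 5.4 -0.8  3.9] w 15.93
```

The joint 6 torque started rising from about 0.957 rad. The slope of about 0.63 N m/rad matches a seated spring. I'll continue in small steps.

```bash
python3 -m crank '[{"dx":0,"dy":0,"dz":0,"spin":0.02}]'>/dev/null; sh s.sh
python3 -m crank '[{"dx":0,"dy":0,"dz":0,"spin":0.02}]'>/dev/null; sh s.sh
python3 -m crank '[{"dx":0,"dy":0,"dz":0,"spin":0.02}]'>/dev/null; sh s.sh
```

```text
8.28 ang 1.042 q6 -1.2521 Mz 0.280 tau6 -0.040 F [ 4.8 -0.4  4.8] w 15.9
8.37 ang 1.062 q6 -1.2322 Mz 0.324 tau6 -0.026 F [4.5 0.5 2.9] w 15.96
8.45 ang 1.082 q6 -1.2122 Mz 0.295 tau6 -0.013 F [ 5.6 -0.3  3.2] w 15.68
```

```bash
python3 -m crank '[{"dx":0,"dy":0,"dz":0,"spin":0.02}]'>/dev/null; sh s.sh
python3 -m crank '[{"dx":0,"dy":0,"dz":0,"spin":0.02}]'>/dev/null; sh s.sh
python3 -m crank '[{"dx":0,"dy":0,"dz":0,"spin":0.015}]'>/dev/null; sh s.sh
```

```text
8.53 ang 1.102 q6 -1.1921 Mz 0.318 tau6 0.000 F [ 5.2 -0.1  2.7] w 15.51
8.62 ang 1.122 q6 -1.1722 Mz 0.338 tau6 0.013 F [5.3 0.7 2.5] w 15.95
8.7 ang 1.137 q6 -1.1571 Mz 0.362 tau6 0.168 F [5.1 0.1 3.1] w 16.0
```

```bash
python3 -m crank '[{"dx":0,"dy":0,"dz":0,"spin":0},{"dx":0,"dy":0,"dz":0,"spin":0},{"dx":0,"dy":0,"dz":0,"spin":0}]'>/dev/null; sh s.sh
python3 - <<'E'
from h import *
import cv2
c=capture("top");cv2.imwrite("pics/t4.png",cv2.resize(c["frame"][160:310,225:425],None,fx=4,fy=4,interpolation=cv2.INTER_CUBIC))
E
```

```text
8.95 ang 1.136 q6 -1.1581 Mz 0.222 tau6 0.284 F [5.6 0.7 3.8] w 15.92
```

View pics/t4.png

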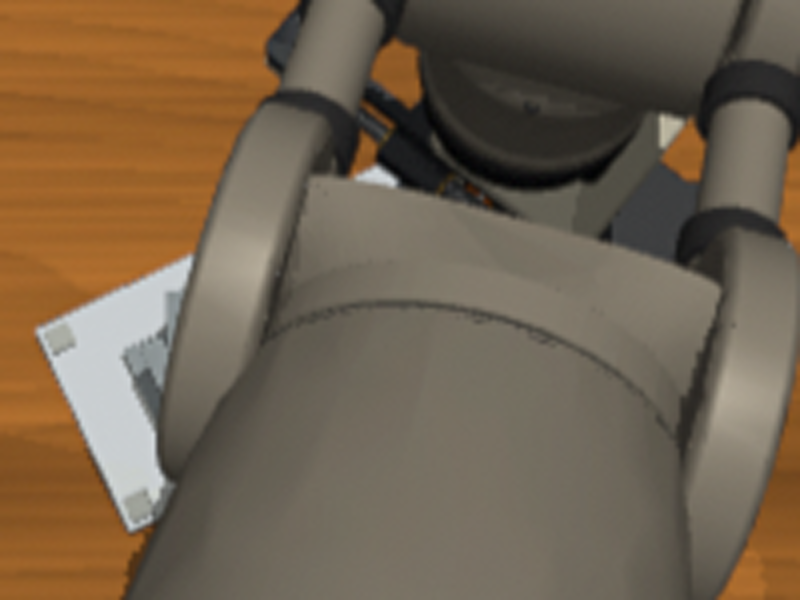

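The arm hides the bottle in the top view. The torque evidence supports about 12 N, so I'll release and lift.

```bash
python3 -m crank '[{"dx":0,"dy":0,"dz":0,"spin":0},{"dx":0,"dy":0,"dz":0,"spin":0},{"dx":0,"dy":0,"dz":0,"spin":0},{"dx":0,"dy":0,"dz":0,"spin":0},{"dx":0,"dy":0,"dz":0,"spin":0},{"dx":0,"dy":0,"dz":0,"spin":0}]' 50; sh s.sh
python3 - <<'E'
from h import *
import cv2
c=capture("wrist");cv2.imwrite("pics/w5.png",c["frame"])
E
```

```text
time: 9.5
tool_pos: [589.9, -84.6, 112.4]
tcp_rot: [-2.789, 1.57, 2.811]
contact_force: [-0.5, 0.2, 0.2]
grip_width: 45.3
9.5 ang 1.135 q6 -1.1589 Mz -0.009 tau6 0.003 F [-0.5  0.2  0.2] w 45.34
```

View pics/w5.png

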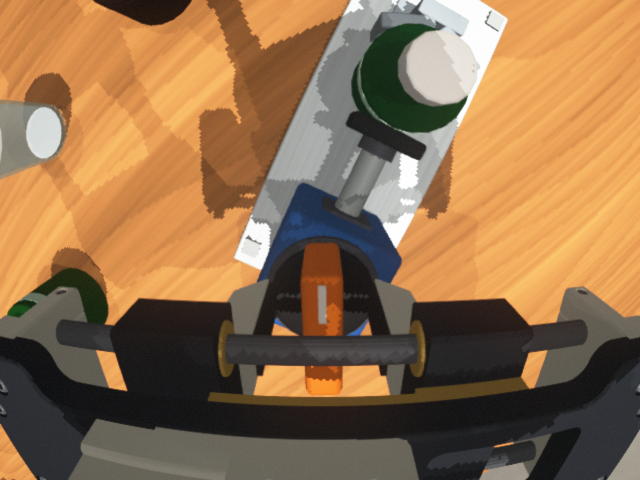

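The fingers are open on both sides of the bar at column about 322, which is still aligned with the tool. The bottle sits between the jaw at (385,135) and the stop. Now I'll lift straight up and back off for a clear view.

```bash
python3 -m crank '[{"dx":-0.5,"dy":0,"dz":0,"spin":0},{"dx":-1.5,"dy":0,"dz":0,"spin":0},{"dx":-3,"dy":0,"dz":0,"spin":0},{"dx":-5,"dy":0,"dz":0,"spin":0},{"dx":-7.5,"dy":0,"dz":0,"spin":0},{"dx":-10,"dy":0,"dz":0,"spin":0},{"dx":-12,"dy":0,"dz":0,"spin":0},{"dx":-13,"dy":0,"dz":0,"spin":0},{"dx":-13,"dy":0,"dz":0,"spin":0}]'
python3 -c "
from h import *
to(400,330,245,90)"
```

```text
time: 10.3
tool_pos: [591.3, -84.9, 246.0]
tcp_rot: [0.427, 1.565, -0.256]
contact_force: [0.4, -1.0, 0.4]
grip_width: 45.6
d cm [ -0.06  20.12 -41.02] spin -0.683 yang 50.88 q [-0.271  0.461  1.286  0.     1.389 -1.159] t 10.3 [591.3 -84.9 246. ]
```

```bash
python3 -m crank '[{"dx":0,"dy":0.5,"dz":-1,"spin":0},{"dx":0,"dy":1.5,"dz":-3,"spin":0},{"dx":0,"dy":2.7,"dz":-5.5,"spin":0},{"dx":0,"dy":3.9,"dz":-8,"spin":0},{"dx":0,"dy":5.1,"dz":-10.5,"spin":0},{"dx":0,"dy":6.4,"dz":-13,"spin":0},{"dx":0,"dy":7.6,"dz":-15.5,"spin":0},{"dx":0,"dy":8.8,"dz":-18,"spin":0},{"dx":0,"dy":10,"dz":-20.5,"spin":0},{"dx":0,"dy":11.3,"dz":-23,"spin":0},{"dx":0,"dy":12.5,"dz":-25.5,"spin":0},{"dx":0,"dy":13.7,"dz":-28,"spin":0},{"dx":0,"dy":15,"dz":-30.5,"spin":0},{"dx":0,"dy":16.2,"dz":-33,"spin":0},{"dx":0,"dy":17.4,"dz":-35.5,"spin":0},{"dx":0,"dy":18.6,"dz":-38,"spin":0},{"dx":0,"dy":19.6,"dz":-40,"spin":0},{"dx":0,"dy":20.1,"dz":-41,"spin":0},{"dx":0,"dy":20.1,"dz":-41,"spin":0}]'
python3 - <<'E'
from h import *
import cv2
c=capture("top");cv2.imwrite("pics/t6.png",c["frame"]);cv2.imwrite("pics/t6z.png",cv2.resize(c["frame"][180:300,225:385],None,fx=5,fy=5,interpolation=cv2.INTER_CUBIC))
c=capture("side");cv2.imwrite("pics/s6.png",c["frame"])
E
```

```text
time: 11.88
tool_pos: [397.0, 331.4, 241.4]
tcp_rot: [-2.121, 1.568, -2.801]
contact_force: [-0.6, -0.7, -0.1]
grip_width: 45.7
```

View pics/t6z.png

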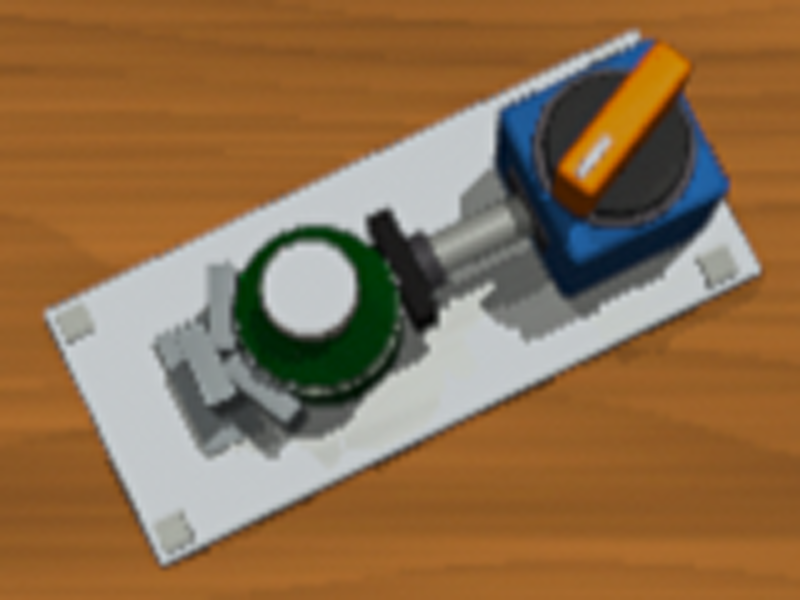

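View pics/s6.png

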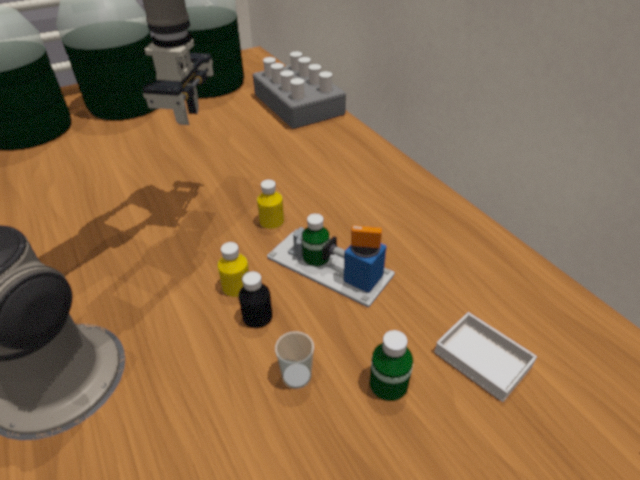

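The bottle is upright, seated in the grey V-stop at (245,350) in the zoomed top view, with the jaw at (405,270) against it. The bystanders are where they were. I'll let the arm settle and hand in.

```bash
python3 -m crank '[{"dx":0,"dy":0,"dz":0,"spin":0},{"dx":0,"dy":0,"dz":0,"spin":0},{"dx":0,"dy":0,"dz":0,"spin":0},{"dx":0,"dy":0,"dz":0,"spin":0}]'
python3 - <<'E'
from h import *
c=capture("top")
z=lambda u,v:(u/5+225-.4,v/5+180-.4)
a=ray_z(c,*z(672,55),148);b=ray_z(c,*z(581,187),148);print(a,b,np.degrees(np.arctan2(*(a-b)[1::-1])), "start 24.6")
from plant import bot
print(bot.close_job())
E
```

```text
time: 12.32
tool_pos: [399.4, 329.3, 242.8]
tcp_rot: [1.008, 1.571, 0.324]
contact_force: [-0.4, -0.7, 0.4]
grip_width: 45.7
[610.24497243 -99.94655901 148.        ] [565.02268571 -68.8920437  148.        ] -34.477705666133375 start 24.6
the job is handed in; nothing more can be done
None
```

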